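# Size the fruit for the salad cups

### The arm

A 6-joint arm with a two-finger parallel gripper is mounted at the origin on the work surface. World frame = base frame: x ahead of the robot, y to its left, z up, the work surface at z = 0. Lengths are in mm, angles in rad, forces in N, time in s.
With the tool pointing down it reaches from about 275 to 750 mm from the base axis. Payload 10.2 kg.
Tool frame: the origin (TCP) lies midway between the tips of the shut fingers; the grasp point (between the pads) lies 19 mm behind it; z points along the fingers, y is the line along which they close (so a half turn about z gives the same grasp; the last joint's range is limited). The gripper opens to 85 mm and grips with 20 to 120 N. Pads are 22 mm wide; open, the fingers measure 114 mm over their backs; the gripper's body (76 mm by 85 mm) begins 54 mm behind the grasp point. The pads swing forward as they close: fully open they stand 13 mm farther back than shut.
Start: joints at [-1.423, 0.313, 1.498, -0, 1.331, -0.223], TCP at [190.227, -489.331, 231.294] pointing down, gripper open.
Joint ranges: [-2.94, 2.94], [-0.97, 2.17], [0.19, 2.56], [-1.23, 4.37], [0.02, 3.11], [-2.88, 2.88]. Speed limits (rad/s): [2.39, 2.39, 3.01, 3.14, 3.14, 3.14].

### API

Orientations are given as a rotation vector (axis times angle).
In Python, from rig import get_obs, viewer, ticket gives the robot as it stands.
- The arm moves only by the shell command python3 -m jog 'ROWS' [OPENING] [FORCE]. ROWS is JSON, a list of rows, each a list of 6 numbers: the shift along the tool's x, y, z in cm, then the turn, a rotation vector about the tool's x, y, z in rad. In form: [[x, y, z, rx, ry, rz], ...]. A call has 1 to 12 rows; each row shifts and turns the commanded pose from where the row before left it, along the tool's axes as they then stand; what a row does not reach is not made up. A row lasts 1/8 s, in which the tool goes at most 62.5 mm and 10.7 degrees, less where a joint would pass 70% of its speed; a pose out of reach is approached as far as the arm can. A call is refused whole if a number of a shift passes 6.25 or a number of a turn 0.188, either way. A call with a gripper value outside its range is refused whole. OPENING is the gripper command: -1 is shut, 1 is fully open, values between are in proportion, set as the call begins (- or left out, the last holds). The fingers move at their own pace and stop on an object; FORCE is the grip in N (left out, the last holds). Time passes only in rows, so rows that do not move let the fingers close. It gives the time, the measured TCP pose, the force, the opening and the grip force at its end, in the units of the state.
- get_obs(): the state, without advancing time (a new reading comes with each control period).
- viewer.get_image(name): name is "scene" or "top" or "wrist"; returns a dict with "img" (384x512x3 uint8, red, green, blue), "mtx" (3x3 intrinsics, pixels), "k1" (the pictures are not rectified: a ray, as slopes to the right and down, at radius r is drawn at 1 + k1 r^2 times it, then the intrinsics apply), "R" (3x3) and "t" (3): a world point X has camera coordinates R X + t. Camera axes: x right, y down, z forward; pixel columns grow to the right and rows downward; lengths in mm; the calibration is good to about 2 mm. A picture is of the moment at which its call begins. There is no depth.
- ticket.sign_off(): hands the job in; it is judged then, once.
The state is a dict: "clock": time; "joint_pos": joint angles; "joint_vel": joint speeds; "joint_torque": joint torques, N m; "tool_pos": TCP position; "orientation": TCP orientation; "wrist_force": force on the tool from outside, world axes, zero at the start; "ft_torque": the same for the moment, N m; "width": finger opening in mm; "finger_force": force on a finger pad.
Only numpy, scipy, OpenCV 4.12 (cv2) and the standard library are available. Lean on these libraries where they do the work, as an engineer would, in place of code of your own. Each camera call takes 0.05 s, during which the arm holds its last target. There are 200 camera calls.

### The job

Take the purple plum from the fruit stand, lay it in the sorter's yellow tipping tray beside the orange kumquat waiting there and let go of it. Then push the red paddle down to tip the tray, so that both fruits roll onto the ramp and the kumquat drops into the narrow slot and the plum into the wide hole at the end; finish with the paddle let up again.

Things in the scene. Friction and masses are not known exactly. Their poses are not given: they have to be found in the camera images.
- plum: Purple ball, 42 mm, about 45 g, loose; origin at its centre, axes meaningless. Starts with its centre 60 mm above the table on one of 3 square white cups (27 mm wide, rims at 42 mm, 110 mm apart in a row roughly along world y) of a wooden stand. A green lime and a pale apricot, same size, sit on the others. In the wide hole its centre lies near sorter z 29.
- kumquat: Orange ball, 26 mm, about 15 g, loose; origin at its centre, axes meaningless. Starts at the back of the yellow tray. In the narrow slot its centre lies at sorter z 20 to 30. (Sorter frame, mm) Tray floor inside: x -75 (back wall 20 high) to 18 (open front), y -29 to 29, side walls 16 high; at rest z 93 at back to 102 at front, so balls roll to the back. No tray wall tops z 120.
- sorter: White and metal fruit sorter, fixed, place and yaw vary. Origin on the table below the tray hinge; x down the ramp, y left, z up (mm). Ramp between walls at y -36 and 36, tops z 95: narrow slot x 0 to 125, 32 wide, blue floor, edges falling from z 82 to 52; then wide hole x 125 to 195, 54 wide, green floor, edges z 52 to 35, end stop. The yellow tray is uphill (x below 18).
- tray (a joint): Tray hinge (rad, about sorter y at x 0, z 100): 0 at rest, to 0.55; grows as the tray's front dips and the balls roll out. Worked by a red 34 mm square paddle on an arm at the tray's right: top centre at sorter x 69, y -75, z 123 mm at rest; pushed straight down 35 mm it tips the tray 0.5 rad. Yields to 2 to 4 N; springs back up when let go.
Mind the look-alikes: they are no part of the job. Leave any grey look-alike of the plum alone.

How it is judged:
By the outcome, as a careful person would: the job done as asked, in the order asked, and still so for the second after the job is handed in, with the robot touching nothing.
It also fails if it takes over 51 s, if anything falls off the work surface, if the arm or the gripper's body presses on something with over 40 N, if the wrist force passes 120 N, or if a joint passes its speed limit or range.

## Working session

There is one attempt and no reset: what is moved stays moved. The work goes in short steps, Python scripts to look and compute and a shell command to move; the robot and the scene stay as the last step left them, time stands still between calls to the robot, and variables do not carry over. Pictures are saved under pics/ and viewed, at most 10 in all, crops included, and the job is handed in when it is done.

```bash
mkdir -p pics; ls; cat > h.py <<'E'
import numpy as np,cv2
from rig import get_obs,viewer,ticket
def cap(n,fn=None):
    d=viewer.get_image(n)
    if fn: cv2.imwrite('pics/'+fn,d['img'][:,:,::-1])
    return d
def ray(d,u,v):
    K=np.array(d['mtx'],float)
    p=cv2.undistortPoints(np.array([[[u,v]]],float),K,np.array([d['k1'],0,0,0],float))[0,0]
    R=np.array(d['R']);t=np.array(d['t'])
    return -R.T@t, R.T@np.array([p[0],p[1],1.])
def onz(d,u,v,z):
    o,r=ray(d,u,v); return o+r*(z-o[2])/r[2]
def tri(*rs):
    A=0;b=0
    for o,r in rs:
        r=r/np.linalg.norm(r);P=np.eye(3)-np.outer(r,r);A=A+P;b=b+P@o
    return np.linalg.solve(A,b)
def blobs(d,lo,hi,amin=30):
    hsv=cv2.cvtColor(np.ascontiguousarray(d['img']),cv2.COLOR_RGB2HSV)
    m=cv2.inRange(hsv,np.array(lo),np.array(hi))
    n,l,s,c=cv2.connectedComponentsWithStats(m)
    return [(c[i].round(1).tolist(),s[i].tolist()) for i in range(1,n) if s[i][4]>=amin]
def proj(d,X):
    K=np.array(d['mtx'],float)
    return cv2.projectPoints(np.array([X],float),cv2.Rodrigues(np.array(d['R']))[0],np.array(d['t'],float),K,np.array([d['k1'],0,0,0],float))[0][0,0]
E
python3 - <<'E'
from h import *
a=cap('scene','s1.png');b=cap('top','t1.png')
for d in(a,b):
    print(d['k1'],-np.array(d['R']).T@d['t'])
    for nm,lo,hi in [('purple',(125,60,30),(165,255,255)),('orange',(6,150,120),(17,255,255)),('yellow',(22,120,120),(34,255,255)),('red',(0,150,90),(4,255,255)),('green',(38,80,50),(85,255,255)),('blue',(95,100,60),(122,255,255))]:
        print(nm,blobs(d,lo,hi))
print(get_obs())
E
```

```text
pics
-0.06090223920382908 [1145.49954187 -221.888215    640.83740148]
purple [([238.7, 210.8], [229, 201, 20, 20, 241])]
orange [([313.5, 129.9], [309, 127, 10, 7, 53])]
yellow [([327.4, 133.9], [315, 124, 25, 21, 58]), ([317.1, 143.1], [295, 126, 43, 31, 495])]
red [([309.0, 167.1], [299, 162, 21, 11, 133])]
green [([184.8, 214.5], [175, 205, 20, 20, 318])]
blue [([490.2, 64.6], [460, 39, 52, 58, 2213])]
0.030536647835543117 [507.17646676 -88.92927901 860.39215887]
purple [([269.4, 171.1], [260, 162, 20, 19, 281])]
orange [([20.9, 26.5], [13, 16, 12, 18, 30]), ([379.0, 53.0], [370, 47, 17, 12, 116]), ([147.2, 259.6], [141, 253, 14, 14, 151])]
yellow [([151.1, 239.5], [129, 213, 43, 58, 1663])]
red [([183.1, 182.6], [173, 173, 21, 20, 322])]
green [([6.1, 41.4], [0, 27, 16, 25, 258]), ([149.7, 146.8], [139, 132, 22, 31, 556]), ([324.4, 180.1], [315, 170, 20, 21, 324])]
blue [([154.3, 188.5], [148, 165, 13, 49, 434])]
{'clock': 0.1, 'joint_pos': array([-1.42340418e+00,  3.13403495e-01,  1.49836603e+00, -2.90877949e-05,
        1.33099028e+00, -2.23385734e-01]), 'joint_vel': array([ 3.30751564e-04, -2.61050480e-03,  2.01519436e-05, -5.42530645e-04,
        6.85363513e-04, -9.55781248e-04]), 'joint_torque': array([ 2.60644032e-03, -4.12901330e+01, -2.60140568e+01, -1.38865148e-04,
        3.05780952e-03,  7.15633206e-06]), 'tool_pos': array([ 190.18281055, -489.09449031,  230.78561448]), 'orientation': array([-3.08661092e+00, -5.78881574e-01, -2.52905724e-05]), 'wrist_force': array([ 0.45390377, -0.87574564,  0.22567225]), 'ft_torque': array([ 0.04124875,  0.02980664, -0.00219003]), 'finger_force': 0.0, 'width': 85.23138209065785}
```

View pics/t1.png

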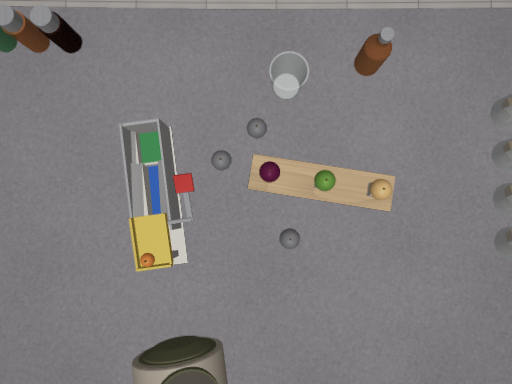

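View pics/s1.png

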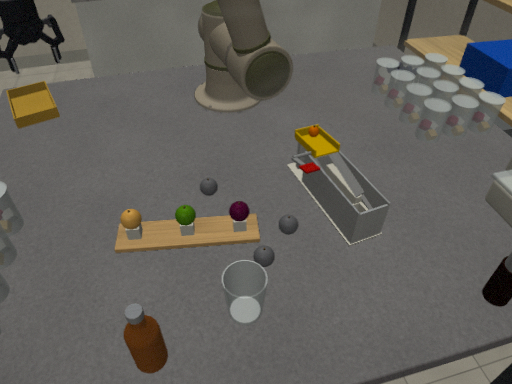

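```bash
python3 - <<'E'
from h import *
a=cap('scene');b=cap('top')
r=lambda *p:np.round(p[0],1)
print('plum',r(tri(ray(a,238.7,210.8),ray(b,269.4,171.1))),r(onz(b,269.4,171.1,60)),r(onz(a,238.7,210.8,60)))
print('lime',r(onz(b,324.4,180.1,60)))
k=onz(b,147.2,259.6,107);print('kum',r(k),r(onz(a,313.5,130,107)))
p=onz(b,183.1,182.6,123);print('paddle',r(p),r(onz(a,309,167.1,123)))
g=onz(b,149.7,146.8,15);bl=onz(b,154.3,188.5,15);print('green',r(g),'blue',r(bl))
ax=(g-k)[:2];print('yaw',np.arctan2(ax[1],ax[0]))
E
```

```text
plum [ 587.4 -103.    60.2] [ 587.2 -103.9   60. ] [ 587.4 -102.1   60. ]
lime [ 570.3 -212.4   60. ]
kum [417.2 120.2 107. ] [412.4 124.5 107. ]
paddle [558.5  54.4 123. ] [560.6  55.1 123. ]
green [640.8 147.2  15. ] blue [553.1 135.3  15. ]
yaw 0.12018990270102137
```

The top view shows the sorter with the yellow tray at pixel (151,239), the kumquat in the tray's back-left corner at (147,260), the paddle at (183,183), the plum at (269,171) and three grey balls lying loose. The scene view agrees: plum at (239,211), sorter at the right. Next I fit the sorter's frame and start turning the wrist.

```bash
python3 - <<'E'
from h import *
b=cap('top')
hsv=cv2.cvtColor(np.ascontiguousarray(b['img']),cv2.COLOR_RGB2HSV)
def rect(lo,hi,z,box):
    m=cv2.inRange(hsv,np.array(lo),np.array(hi));mm=np.zeros_like(m);x0,y0,x1,y1=box;mm[y0:y1,x0:x1]=m[y0:y1,x0:x1]
    bx=cv2.boxPoints(cv2.minAreaRect(cv2.findNonZero(mm)))
    P=np.array([onz(b,u,v,z)[:2] for u,v in bx]);print(bx.round(1).tolist());print(P.round(1).tolist(),'c',P.mean(0).round(1))
    for i in range(4):
        e=P[(i+1)%4]-P[i];print(round(np.linalg.norm(e),1),round(np.arctan2(e[1],e[0])%(np.pi/2),3))
    return P
rect((6,120,100),(34,255,255),114,(120,200,180,280))
p=rect((0,150,90),(4,255,255),123,(165,165,200,200))
c=np.array([559.5,54.8])
k=np.array([416.5,120.8])
for y in (.06,.08,.1,.12,.14):
    R=np.array([[np.cos(y),-np.sin(y)],[np.sin(y),np.cos(y)]])
    o=c-R@[69,-75]
    f=lambda q:(R.T@(np.array(q)-o)).round(1)
    print(y,o.round(1),'kum',f(k),'green',f(onz(b,149.7,146.8,8)[:2]),'blue',f(onz(b,154.3,188.5,7)[:2]),'traymid',f(onz(b,151.1,241,108)[:2]))
E
python3 -m jog '[[0,0,-1,0,0,-0.18],[0,0,-1,0,0,-0.18],[0,0,0,0,0,-0.18],[0,0,0,0,0,-0.18],[0,0,0,0,0,-0.18],[0,0,0,0,0,-0.18],[0,0,0,0,0,-0.15],[0,0,0,0,0,0]]' 1
```

```text
[[128.6999969482422, 217.8000030517578], [165.89999389648438, 212.60000610351562], [173.3000030517578, 265.6000061035156], [136.10000610351562, 270.79998779296875]]
[[493.4, 154.5], [503.6, 86.4], [407.7, 70.4], [397.8, 137.8]] c [450.6 112.3]
68.8 0.148
97.1 0.166
68.1 0.146
97.1 0.173
[[172.5, 175.1999969482422], [190.5, 172.1999969482422], [193.5, 190.10000610351562], [175.5, 193.10000610351562]]
[[571.8, 74.0], [577.6, 41.2], [545.0, 35.1], [539.2, 67.8]] c [558.4  54.5]
33.3 0.175
33.1 0.185
33.2 0.175
33.1 0.188
0.06 [486.1 125.5] kum [-69.8  -0.5] green [156.9  14.3] blue [68.   7.8] traymid [-35.6  -9.6]
0.08 [484.7 124. ] kum [-68.3   2.2] green [158.7  12.5] blue [69.7  7.8] traymid [-34.3  -7.5]
0.1 [483.4 122.5] kum [-66.7   4.9] green [160.4  10.7] blue [71.3  7.8] traymid [-32.9  -5.5]
0.12 [482. 121.] kum [-65.1   7.6] green [162.1   8.8] blue [73.   7.7] traymid [-31.5  -3.5]
0.14 [480.7 119.4] kum [-63.4  10.3] green [163.8   7. ] blue [74.6  7.6] traymid [-30.   -1.5]
clock: 1.25
tool_pos: [190.2, -489.3, 251.2]
orientation: [-2.189, -2.253, -0.0]
wrist_force: [0.5, 0.8, -0.5]
width: 85.1
finger_force: 0.0
```

```bash
python3 -m jog '[[0,0,0,0,0,-0.136],[2.87,4.13,0,0,0,0],[2.87,4.13,0,0,0,0],[2.87,4.13,0,0,0,0],[2.87,4.13,0,0,0,0],[2.87,4.13,0,0,0,0],[2.87,4.13,0,0,0,0],[2.87,4.13,0,0,0,0],[2.87,4.13,0,0,0,0],[2.87,4.13,0,0,0,0],[2.87,4.13,0,0,0,0],[2.85,4.15,0,0,0,0]]'
python3 -m jog '[[0,0,4,0,0,0],[0,0,4,0,0,0],[0,0,0,0,0,0],[0,0,0,0,0,0]]'
python3 - <<'E'
from h import *
d=cap('wrist','w1.png');print(proj(d,[587.4,-103,60]),blobs(d,(125,60,20),(170,255,255)))
for c in blobs(d,(125,60,20),(170,255,255),200): print(onz(d,*c[0],60))
E
```

```text
clock: 2.75
tool_pos: [587.4, -101.7, 251.3]
orientation: [2.034, 2.394, -0.0]
wrist_force: [0.8, -0.9, 0.6]
width: 85.2
finger_force: 0.0
clock: 3.25
tool_pos: [587.0, -103.4, 173.2]
orientation: [2.03, 2.394, 0.001]
wrist_force: [0.1, 0.3, -0.4]
width: 85.7
finger_force: 0.0
[258.46137435 188.77594853] [([257.4, 187.3], [236, 165, 44, 45, 1537])]
[ 586.23863887 -101.80696375   60.        ]
```

View pics/w1.png

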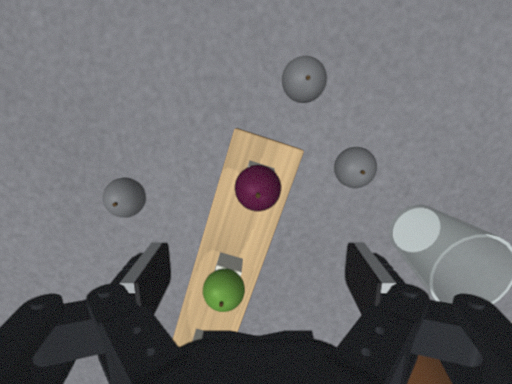

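The wrist view shows the plum at (257,187), 1-2 mm from the estimate, and the grey balls and glass are clear of the fingers. Descend and grip.

```bash
python3 -m jog '[[0,0,4.5,0,0,0],[0,0,4.5,0,0,0],[0,0,3,0,0,0],[0,0,1.5,0,0,0],[0,0,0,0,0,0]]' 1
python3 -m jog '[[0,0,0,0,0,0],[0,0,0,0,0,0],[0,0,0,0,0,0],[0,0,0,0,0,0],[0,0,0,0,0,0],[0,0,0,0,0,0],[0,0,0,0,0,0],[0,0,0,0,0,0]]' -1 25
```

```text
clock: 3.92
tool_pos: [586.7, -103.2, 36.9]
orientation: [2.03, 2.397, 0.0]
wrist_force: [0.7, -0.4, 0.5]
width: 85.5
finger_force: 0.0
clock: 4.92
tool_pos: [586.9, -103.2, 37.2]
orientation: [2.029, 2.397, 0.001]
wrist_force: [0.4, 0.2, 5.3]
width: 40.8
finger_force: 24.8
```

```bash
python3 -m jog '[[0,0,-2,0,0,0],[0,0,-4,0,0,0],[0,0,-5,0,0,0],[0,0,-4,0,0,0]]'
python3 -m jog '[[2.3,-0.8,0,0,0,0],[2.3,-0.8,0,0,0,0],[2.3,-0.8,0,0,0,0],[2.3,-0.8,0,0,0,0],[2.3,-0.8,0,0,0,0],[2.3,-0.8,0,0,0,0],[2.3,-0.8,0,0,0,0],[2.3,-0.8,0,0,0,0],[2.3,-0.8,0,0,0,0],[2.3,-0.8,0,0,0,0],[0,0,0,0,0,0],[0,0,0,0,0,0]]'
python3 - <<'E'
from h import *
d=cap('wrist','w2.png');s=cap('scene','s2.png')
pl=blobs(s,(125,60,20),(170,255,255));print(pl,blobs(d,(125,60,20),(170,255,255),200))
T=get_obs()['tool_pos'];print(T)
print(proj(s,T+[0,0,23]))
y=.165;R=np.array([[np.cos(y),-np.sin(y)],[np.sin(y),np.cos(y)]])
for c in blobs(d,(4,150,90),(17,255,255)): print(c,R.T@(onz(d,*c[0],107)[:2]-[479.1,117.4]))
for c in blobs(d,(22,120,80),(34,255,255)): print('yel',c)
for c in blobs(d,(0,150,90),(3,255,255)): print('red',c,R.T@(onz(d,*c[0],123)[:2]-[479.1,117.4]))
for c in blobs(d,(38,80,50),(85,255,255)): print('green',c,R.T@(onz(d,*c[0],8)[:2]-[479.1,117.4]))
E
```

```text
clock: 5.42
tool_pos: [586.3, -103.0, 188.2]
orientation: [2.029, 2.397, 0.0]
wrist_force: [0.7, -0.0, -0.9]
width: 40.6
finger_force: 25.4
clock: 6.92
tool_pos: [469.6, 110.3, 186.3]
orientation: [2.029, 2.398, 0.0]
wrist_force: [-0.9, -0.2, -0.9]
width: 40.5
finger_force: 25.4
[([319.5, 103.9], [314, 96, 11, 18, 77])] [([257.3, 267.3], [210, 222, 95, 93, 6682])]
[469.73138589 110.03477129 186.26933958]
[322.06615158 105.37884754]
([192.1, 176.2], [175, 160, 35, 33, 859]) [-61.4440832   14.30787436]
yel ([235.3, 187.9], [167, 146, 133, 91, 9331])
red ([361.1, 274.5], [339, 266, 40, 19, 376]) [ 70.96986415 -61.43831757]
green ([420.7, 172.1], [393, 150, 55, 44, 1987]) [170.79581772  -3.1753022 ]
```

View pics/w2.png

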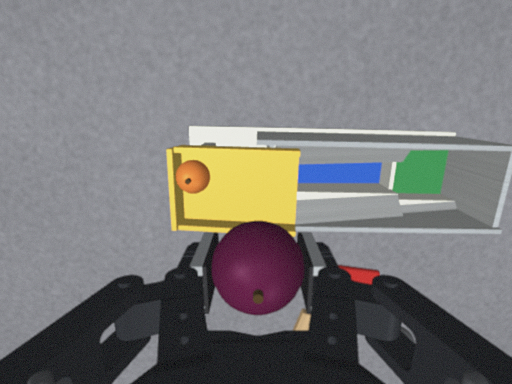

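The wrist view shows the plum firmly held at (257,267) and the kumquat at (192,176), which is sorter (-61,14). The tray matches the fitted frame, so I lower the plum into it and release.

```bash
python3 -m jog '[[0,0,3,0,0,0],[0,0,3,0,0,0],[0,0,1.5,0,0,0],[0,0,0.9,0,0,0],[0,0,0,0,0,0],[0,0,0,0,0,0]]'
python3 -m jog '[[0,0,0,0,0,0],[0,0,0,0,0,0],[0,0,0,0,0,0],[0,0,0,0,0,0]]' 0.16
```

```text
clock: 7.78
tool_pos: [469.9, 110.5, 103.1]
orientation: [2.029, 2.397, 0.001]
wrist_force: [-0.5, 0.2, 0.8]
width: 40.5
finger_force: 25.4
clock: 8.28
tool_pos: [469.4, 110.6, 102.4]
orientation: [2.03, 2.398, 0.0]
wrist_force: [0.4, -0.3, 0.7]
width: 49.8
finger_force: 0.1
```

```bash
python3 -m jog '[[0,0.2,-0.5,0,0,0],[0,0.2,-1,0,0,0],[0,0,-2,0,0,0],[0,0,-4,0,0,0],[0,0,-4,0,0,0],[0,0,0,0,0,0],[0,0,0,0,0,0]]'
python3 - <<'E'
from h import *
d=cap('wrist','w3.png')
y=.165;R=np.array([[np.cos(y),-np.sin(y)],[np.sin(y),np.cos(y)]]);o=np.array([479.1,117.4])
f=lambda c,z:R.T@(onz(d,*c[0],z)[:2]-o)
for c in blobs(d,(4,150,90),(17,255,255)): print('kum',c,f(c,107))
for c in blobs(d,(125,60,20),(170,255,255),200): print('plum',c,f(c,117))
t=cap('top');print(blobs(t,(125,60,20),(170,255,255)),blobs(t,(0,150,90),(4,255,255)))
T=get_obs()['tool_pos'];g=o+R@[69,-75];print(T,g,R.T@(g-T[:2]))
E
```

```text
clock: 9.15
tool_pos: [473.1, 111.2, 216.9]
orientation: [-2.029, -2.398, 0.001]
wrist_force: [-0.4, -0.2, -0.5]
width: 49.2
finger_force: 0.0
kum ([195.4, 168.1], [181, 154, 30, 29, 674]) [-61.55466326  14.7902272 ]
plum ([224.3, 193.9], [201, 171, 47, 47, 1720]) [-35.97939852  -5.53776882]
[([154.2, 244.5], [143, 234, 23, 22, 396])] [([183.1, 182.6], [173, 173, 21, 20, 321])]
[472.94324229 111.20488295 216.35207576] [559.48179134  54.75203419] [ 76.09070123 -69.90028464]
```

View pics/w3.png

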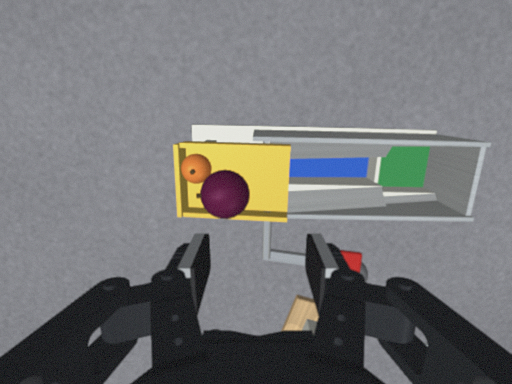

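The plum is released in the tray at (224,194), touching the kumquat at (195,168). Next I shut the gripper, go above the paddle and push it.

```bash
python3 -m jog '[[-2.3,2.5,0,0,0,0],[-2.3,2.5,0,0,0,0],[-2.4,2.6,0,0,0,0],[0,0,3,0,0,0],[0,0,3,0,0,0],[0,0,1.4,0,0,0],[0,0,0,0,0,0],[0,0,0,0,0,0]]' -1
python3 - <<'E'
from h import *
d=cap('top');print(blobs(d,(125,60,20),(170,255,255)));print(get_obs()['tool_pos'],get_obs()['wrist_force'])
E
```

```text
clock: 10.25
tool_pos: [560.4, 54.7, 144.3]
orientation: [2.029, 2.397, 0.002]
wrist_force: [0.2, 0.1, 0.2]
width: 0.0
finger_force: 0.0
[]
[560.4341273   54.72808501 144.40681134] [-1.25554853 -0.24070468 -0.22751311]
```

```bash
python3 -m jog '[[0,0,1.0,0,0,0],[0,0,0.8,0,0,0],[0,0,0.4,0,0,0],[0,0,0.4,0,0,0],[0,0,0.4,0,0,0],[0,0,0.4,0,0,0],[0,0,0.4,0,0,0],[0,0,0.4,0,0,0],[0,0,0.4,0,0,0],[0,0,0.4,0,0,0],[0,0,0.4,0,0,0],[0,0,0.3,0,0,0]]'
python3 -m jog '[[0,0,0,0,0,0],[0,0,0,0,0,0],[0,0,0,0,0,0],[0,0,0,0,0,0],[0,0,0,0,0,0],[0,0,0,0,0,0],[0,0,0,0,0,0],[0,0,0,0,0,0]]'
python3 - <<'E'
from h import *
d=cap('scene','s4.png');cap('wrist','w4.png')
im=cv2.resize(d['img'][80:260,230:430],None,fx=3,fy=3);cv2.imwrite('pics/s4c.png',im[:,:,::-1])
print(blobs(d,(125,60,20),(170,255,255)),blobs(d,(4,150,90),(17,255,255)))
E
```

```text
clock: 11.8
tool_pos: [559.3, 54.7, 86.2]
orientation: [-2.029, -2.397, 0.002]
wrist_force: [-5.2, -0.3, 19.4]
width: -0.1
finger_force: 8.1
clock: 12.8
tool_pos: [559.6, 54.7, 86.7]
orientation: [-2.029, -2.398, 0.001]
wrist_force: [-3.5, -0.5, 9.6]
width: -0.3
finger_force: 4.2
[] []
```

View pics/s4c.png

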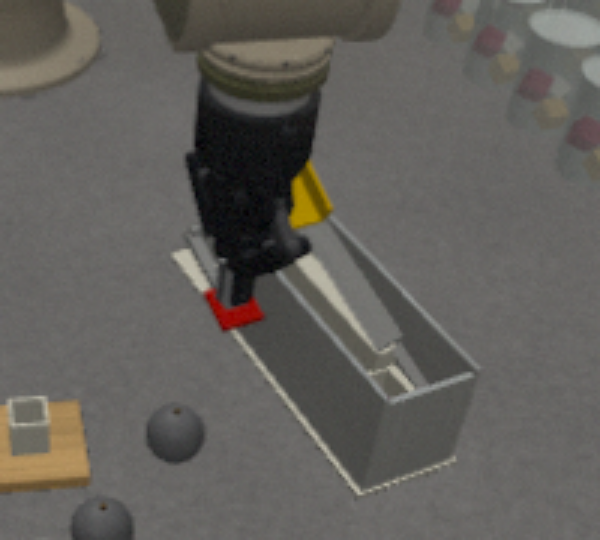

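The tray is tipped and the paddle is down at (235,310) in the crop; the end wall hides the hole. I check the other views.

```bash
python3 - <<'E'
from h import *
t=cap('top','t4.png');w=cv2.imread('pics/w4.png')
cv2.imwrite('pics/c4.png',np.hstack([cv2.resize(t['img'][100:290,100:220][:,:,::-1],None,fx=2,fy=2),w]) if 0 else cv2.hconcat([cv2.resize(t['img'][100:292,100:228][:,:,::-1],(256,384)),w]))
print(blobs(t,(125,60,20),(170,255,255),8),blobs(t,(4,130,80),(17,255,255),8))
E
```

```text
[([150.0, 133.2], [142, 130, 17, 7, 81])] [([28.6, 38.4], [3, 12, 45, 40, 444]), ([372.5, 55.4], [355, 34, 37, 41, 855])]
```

View pics/c4.png

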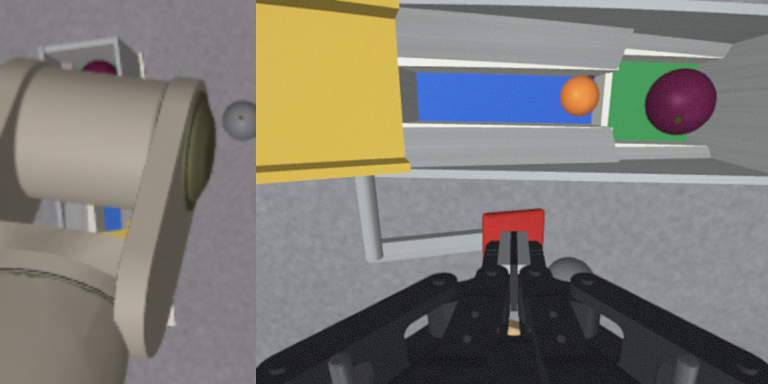

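The wrist view shows the kumquat at (580,96) on the blue slot floor and the plum at (680,101) on the green hole floor. Now I let the paddle up and retreat.

```bash
python3 -m jog '[[0,0,-0.8,0,0,0],[0,0,-1,0,0,0],[0,0,-1,0,0,0],[0,0,-1,0,0,0],[0,0,-2,0,0,0],[0,0,-4,0,0,0],[0,0,-4,0,0,0],[-4,0,0,0,0,0],[-4,0,0,0,0,0],[-4,0,0,0,0,0],[0,0,0,0,0,0],[0,0,0,0,0,0]]'
python3 -m jog '[[0,0,0,0,0,0],[0,0,0,0,0,0],[0,0,0,0,0,0],[0,0,0,0,0,0]]'
python3 - <<'E'
from h import *
t=cap('top','t5.png')
cv2.imwrite('pics/t5c.png',cv2.resize(t['img'][100:292,100:292][:,:,::-1],None,fx=3,fy=3))
print(blobs(t,(0,150,90),(4,255,255)),get_obs()['wrist_force'])
E
```

```text
clock: 14.45
tool_pos: [579.5, -63.1, 224.3]
orientation: [-2.029, -2.398, -0.0]
wrist_force: [-0.1, 1.2, 0.3]
width: -0.6
finger_force: 0.0
clock: 14.95
tool_pos: [579.7, -63.5, 224.3]
orientation: [-2.029, -2.398, 0.0]
wrist_force: [-0.1, -0.2, 0.5]
width: -0.0
finger_force: 0.0
[([186.0, 183.6], [177, 173, 17, 20, 212])] [-0.30485675 -0.18872625  0.10177375]
```

View pics/t5c.png

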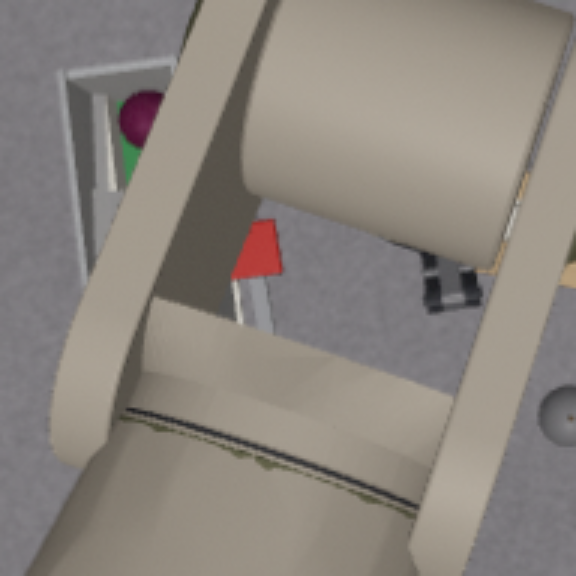

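The plum is in the hole at (147,117). The paddle's free edge is back where it was at rest (column 194), and the arm is clear.

```bash
python3 -c "
from rig import ticket
print(ticket.sign_off())"
```

```text
the job is handed in; nothing more can be done
None
```

The job is done and handed in at about 15 s: the camera views show the kumquat in the narrow slot and the plum in the wide hole, with the paddle back up and the arm clear.

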